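# Turn over the sample leaf at the panel saw

## Robot

A 7-joint arm with a two-finger parallel gripper is mounted at the origin on the work surface. World frame = base frame: x ahead of the robot, y to its left, z up, the work surface at z = 0. Lengths are in m, angles in rad, forces in N, time in s.
With the tool pointing down it reaches from about 0.425 to 0.875 m from the base axis. Payload 4.7 kg.
Tool frame: the origin (TCP) lies on the centre line of the jaws, within the pads' length; the fingertips stand ahead of it and the grasp point (between the pads) lies 2 mm behind it (nose_length is the z of the fingertips in the tool frame, in m); z points along the fingers, y is the line along which they close (so a half turn about z gives the same grasp; the last joint's range is limited). The gripper opens to 87 mm and grips with 3 to 60 N. Pads are 19 mm wide; open, the fingers measure 117 mm over their backs; the gripper's body (75 mm by 190 mm) begins 51 mm behind the grasp point.
Start: joints at [-1.114, 0.321, -0.07, 1.45, 0.023, 1.371, -0.057], TCP at [0.279, 0.587, 0.217] pointing down, gripper open.
Joint ranges: [-2.86, 2.86], [-0.3, 2.09], [-1.38, 1.24], [0.06, 2.45], [-1.56, 4.7], [0.09, 2.05], [-2.69, 2.69]. Speed limits (rad/s): [2.57, 2.57, 3.14, 3.14, 3.14, 3.14, 3.14].

## Interface

Orientations are given as a rotation vector (axis times angle).
In Python, from bench import * gives the robot as it stands.
- The arm moves only by the tool send_rows, never from a script. Its arguments are lists of equal length, an entry for each row: "xyz": the shift along the tool's x, y, z in mm, a list of three; "dr": the turn, a rotation vector about the tool's x, y, z in rad, a list of three. A call has exactly 10 rows; each row is the pose to reach, as a shift and turn from the pose commanded when the call began, along the tool's axes at that moment; what a row does not reach only later rows make up. A row lasts 1/12 s, in which the tool goes at most 41.7 mm and 7.16 degrees, less where a joint would pass 70% of its speed; a pose out of reach is approached as far as the arm can. A call with a gripper value outside its range is refused whole. "jaw" is the finger opening in mm, from 0 to 87, set as the call begins (left out, the last holds). The fingers move at their own pace and stop on an object; "grip_force" is the grip in N (left out, the last holds). Time passes only in rows, so rows that repeat a pose let the fingers close, or fill a call up. It gives the time, the measured TCP pose, the force, the opening and the grip force at its end, in the units of the state.
- get_state(): the state, without advancing time (a new reading comes with each control period).
- get_image(name): name is "scene" or "top" or "wrist"; returns the picture (384x512x3 uint8, red, green, blue); there is no depth.
- calibration(name): a dict with "vfov" (degrees; the focal length in pixels is half the picture's height over the tangent of half this angle, whatever the lens; pixels are square), "cx", "cy" (the principal point, pixels), "rvec" (rotation vector, rad) and "tvec" (3), from world to camera coordinates, as OpenCV has them; the wrist camera has in their place "hand_eye" (4x4, takes a point from camera to tool coordinates, whose origin is the TCP and whose axes are the flange's). Camera axes: x right, y down, z forward; pixel columns grow to the right and rows downward; lengths in m; the calibration is good to about 2 mm. A picture is of the moment at which its call begins: read the wrist's pose just before it. calibration takes no time and is no camera call.
- close_job(): hands the job in; it is judged then, once.
The state is a dict: "time": time; "joint_positions": joint angles; "qd": joint speeds; "joint_torque": joint torques, N m; "position": TCP position; "tool_rot": TCP orientation; "ft_force": force on the tool from outside, world axes, zero at the start; "torque": the same for the moment, N m; "grip_width": opening from 0.0 (shut) to 1.0 (fully open); "grip_force": force on a finger pad.
Only numpy, scipy, OpenCV 4.12 (cv2) and the standard library are available. Lean on these libraries where they do the work, as an engineer would, in place of code of your own. Each camera call takes 0.05 s, during which the arm holds its last target. There are 200 camera calls.

## Task

Turn the wide leaf of the board sample holder over its spine, so that the sample under it is uncovered and the leaf lies fully flat on the other side. Push it up and over and press it down gently with the fingers, only on its free edge and its plain back: do not grip it, do not touch the dark decor sheet on its face, and do not let it slam. Leave the narrow leaf, the holder itself and everything else on the bench where they are, and finish clear of everything.

Things in the scene. Friction and masses are not known exactly. Their poses are not given: they have to be found in the camera images.
- holder: Sample holder standing loose on the bench, about 2.8 kg: black base 190 x 300 x 12 mm with a steel spine rod along its x axis across the middle, on three steel posts (8 mm half-width) rising to 32 mm above the bench. Origin: centre of its underside, on the bench. x along the spine, y towards the side where both leaves lie at the start, z up. The -y half of the base is empty: the wide leaf belongs there at the end.
- spine (a point): Point on the hinge axis at the middle of the wide leaf's width, 26 mm above the bench; fixed in the holder at its x = -32 mm, y = 0; axes as the holder's, so x is the hinge axis.
- leaf (a joint): Angle of the wide leaf about the spine: 0 flat on the holder's +y side, pi/2 upright, pi (3.14, its stop) flat on the -y side. It starts part-open, 0.30 to 0.65. The hinge is stiff: the leaf stays at any angle where it is left, and needs about 0.2 N m at most to turn.
- leaf_edge (a point): Middle of the wide leaf's free edge (half-way through the thickness), 130 mm from the hinge axis. The wide leaf: a rigid grey plate 110 mm wide along the spine, 6 mm thick (3 mm to each side of the plane through the hinge axis), from 12 to 130 mm out from the axis. Axes: x along the spine, y out from the spine towards the free edge, z out of the face that carries the decor sheet (up at the start, down at the end).
- leaf_decor: Dark wood decor sheet 100 x 101 x 3 mm on the wide leaf's face, its middle 74.5 mm from the hinge axis, 5 mm in from the free edge and the sides; not to be touched. Origin: middle of the sheet's glued side, 3 mm off the leaf's mid-plane; axes as the leaf's. The plain grey back of the leaf, the underside at the start, may be touched.
- strip (a joint): Angle of the narrow leaf beside the wide one, same hinge line and sense; starts 0.10 to 0.30. To be left alone.
- strip_edge (a point): Middle of the narrow leaf's free edge, 130 mm from the axis. The narrow leaf: 44 mm wide, 6 mm thick plate with its own decor sheet, centred at x = +62 mm in the holder, 17 mm clear of the wide leaf.
- tape: Yellow tape measure, 66 x 36 x 62 mm; loose bystander, to be left alone. Origin: centre of its underside, on the bench.
- pencil: Flat carpenter's pencil, 150 x 14 x 8 mm; loose bystander, to be left alone. Origin: centre of its underside, on the bench.
- offcut: Plywood offcut, 45 x 75 x 19 mm; loose bystander, to be left alone. Origin: centre of its underside, on the bench.
- star_knob: Black clamping knob, 42 mm across, 36 mm high; loose bystander, to be left alone. Origin: centre of its underside, on the bench.
- glue: White glue bottle, 56 mm across, 150 mm high; loose bystander, to be left alone. Origin: centre of its underside, on the bench.
- mug: Blue mug, 80 mm across, 90 mm high; loose bystander, to be left alone. Origin: centre of its underside, on the bench.
- screw_box: Grey open parts box, 100 x 140 x 45 mm; loose bystander, to be left alone. Origin: centre of its underside, on the bench.

How it is judged:
On the way:
1. the wide leaf is pushed up past upright (value of joint leaf above 1.65 rad).
At the end, for the whole second after the job is handed in: The wide leaf lies still and flat on the other side of the spine (joint leaf above 3.03 rad of 3.14), the holder's spine has moved less than 20 mm and stands on the bench, the narrow leaf is still on its own side (below 0.5 rad), and every other object is within 30 mm of its start (value of joint leaf above 3.03 rad and velocity of joint leaf between -0.05 and 0.05 rad/s and distance of spine from where it was at the start of the episode below 0.02 m and height (world z) of holder below 0.01 m and value of joint strip below 0.5 rad and distance of each of tape, pencil, offcut, star_knob, glue, mug, screw_box from where it was at the start of the episode below 0.03 m); the robot touches nothing.
It fails at once if the decor sheet is touched with more than 0.5 N (as any grip on the leaf would) (contact force between any of the fingers, the arm and leaf_decor above 0.5 N).
It fails at once if the leaf slams: it turns faster than 4 rad/s (velocity of joint leaf above 4 rad/s or velocity of joint leaf below -4 rad/s).
It fails at once if the holder or a leaf is pressed with more than 40 N (contact force between any of the fingers, the arm and holder above 40 N).
It fails at once if the holder is lifted 10 mm or more, or tipped, or its spine is shoved 20 mm or more (height (world z) of holder above 0.01 m or angle between holder's own z axis and vertical above 0.1 rad or distance of spine from where it was at the start of the episode above 0.02 m).
It fails at once if the edge of the narrow leaf moves more than 35 mm, or another object on the bench is moved more than 30 mm or lifted (distance of strip_edge from where it was at the start of the episode above 0.035 m or distance of any of tape, pencil, offcut, star_knob, glue, mug, screw_box from where it was at the start of the episode above 0.03 m or height (world z) of any of tape, pencil, offcut, star_knob, glue, mug, screw_box above 0.015 m).
It also fails if it takes over 48 s, if anything falls off the work surface, if the arm or the gripper's body presses on something with over 40 N, if the wrist force passes 120 N, or if a joint passes its speed limit or range.

## Working session

There is one attempt and no reset: what is moved stays moved. The work goes in short steps, Python scripts to look and compute and a tool call to move; the robot and the scene stay as the last step left them, time stands still between calls to the robot, and variables do not carry over. Pictures are saved under pics/ and viewed, at most 10 in all, crops included, and the job is handed in when it is done.

Besides the shell and the picture viewer there is one more tool, called after "Call:" as name(argument=value, ...) on one line, values as JSON. send_rows: Moves the arm, as the interface text tells. Its arguments: {"type":"object","properties":{"xyz":{"type":"array"},"dr":{"type":"array"},"jaw":{"type":"number"},"grip_force":{"type":"number"}},"required":["xyz","dr"]}

```bash
mkdir -p pics; ls; python3 - <<'E'
from bench import *
import cv2,json
s=get_state();print({k:s[k] for k in ("time","position","tool_rot","ft_force","grip_width")}); print([k for k in s], s.get('nose_length'))
for n in("scene","top"):
    cv2.imwrite(f"pics/{n}0.png",get_image(n)[:,:,::-1]);print(n,calibration(n))
print(calibration("wrist"))
import bench;print([x for x in dir(bench) if x[0]!='_'], getattr(bench,'nose_length',None))
E
```

```text
pics
{'time': 0.0, 'position': array([0.27831374, 0.58678348, 0.21558743]), 'tool_rot': array([-6.89701392e-01, -3.06462603e+00,  2.87516325e-03]), 'ft_force': array([-0.77742526, -0.63326742, -0.26432434]), 'grip_width': 1.0007948448610837}
['time', 'joint_positions', 'qd', 'joint_torque', 'position', 'tool_rot', 'ft_force', 'torque', 'grip_force', 'grip_width'] None
scene {'vfov': 52.895853240174645, 'cx': 261.0625898738835, 'cy': 189.58890673127308, 'rvec': array([ 2.41541474,  0.88664998, -0.25217244]), 'tvec': array([-0.41799559, -0.24641742,  1.65466034])}
top {'vfov': 55.36227393984055, 'cx': 262.00380721497004, 'cy': 191.81886193190604, 'rvec': array([ 2.13120863, -2.15574496,  0.20337187]), 'tvec': array([0.00163151, 0.55817919, 1.03442178])}
{'vfov': 71.09903756439594, 'cx': 251.59807365383202, 'cy': 192.69102720990642, 'hand_eye': array([[-3.13785617e-04, -9.55499065e-01, -2.94993964e-01,
         8.10653990e-02],
       [ 9.99996161e-01, -1.11201380e-03,  2.53816628e-03,
         9.50000084e-04],
       [-2.75325286e-03, -2.94992035e-01,  9.55495745e-01,
        -1.68147768e-01],
       [ 0.00000000e+00,  0.00000000e+00,  0.00000000e+00,
         1.00000000e+00]])}
['MotionError', 'calibration', 'close_job', 'get_image', 'get_state', 'nose_length'] 0.017
```

View pics/scene0.png

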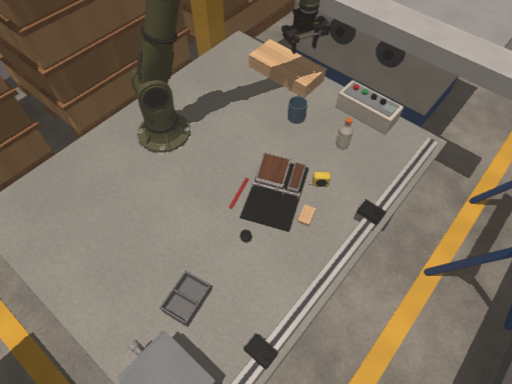

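View pics/top0.png

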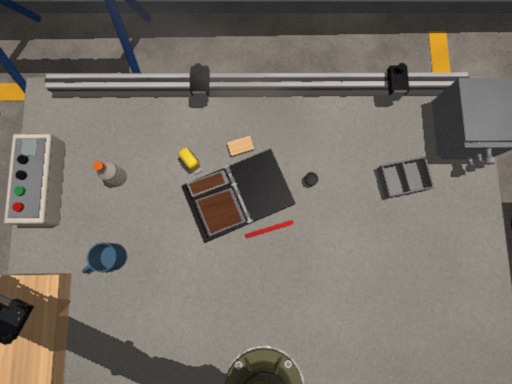

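The scene view shows the holder at about (275,190). In the top view it is at about (240,195), with the wide leaf (dark brown) at (220,212), the strip at (208,182) and the empty half at (262,185). Next I'll look closer and measure.

```bash
cat > h.py <<'E'
import numpy as np,cv2
from bench import *
from scipy.spatial.transform import Rotation as R
def cam(n):
    c=calibration(n);f=192/np.tan(np.radians(c['vfov']/2));return np.array([[f,0,c['cx']],[0,f,c['cy']],[0,0,1]]),R.from_rotvec(c['rvec']).as_matrix(),np.array(c['tvec'])
def ray(n,uv):
    K,Rm,t=cam(n);return -Rm.T@t, Rm.T@np.linalg.inv(K)@np.array([*uv,1.])
def onz(n,uv,z):
    o,d=ray(n,uv);return o+d*(z-o[2])/d[2]
def proj(n,p):
    K,Rm,t=cam(n);q=K@(Rm@np.asarray(p)+t);return q[:2]/q[2]
E
python3 - <<'E'
from h import *
t=cv2.imread('pics/top0.png')[135:255,170:330];s=cv2.imread('pics/scene0.png')[140:240,220:340]
cv2.imwrite('pics/tc.png',cv2.resize(t,None,fx=5,fy=5,interpolation=cv2.INTER_CUBIC))
cv2.imwrite('pics/sc.png',cv2.resize(s,None,fx=6,fy=6,interpolation=cv2.INTER_CUBIC))
E
```

```text
(no output)
```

View pics/tc.png

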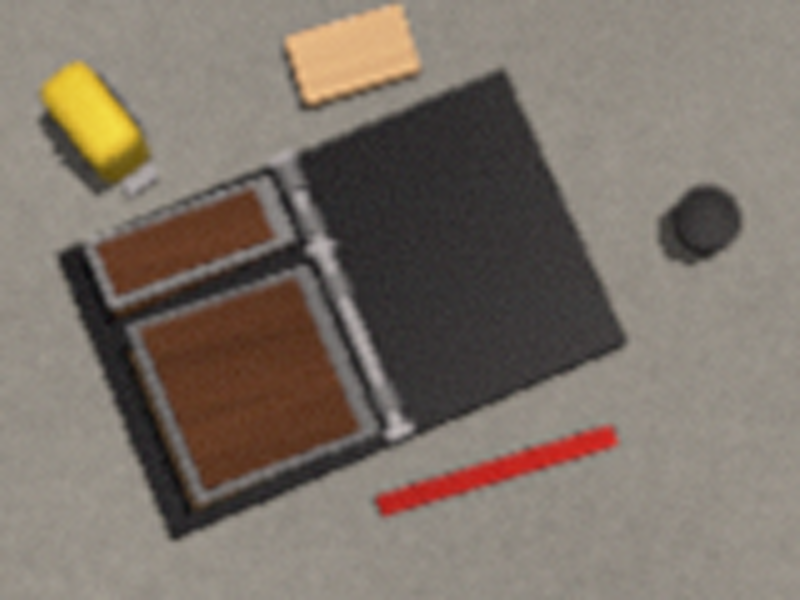

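View pics/sc.png

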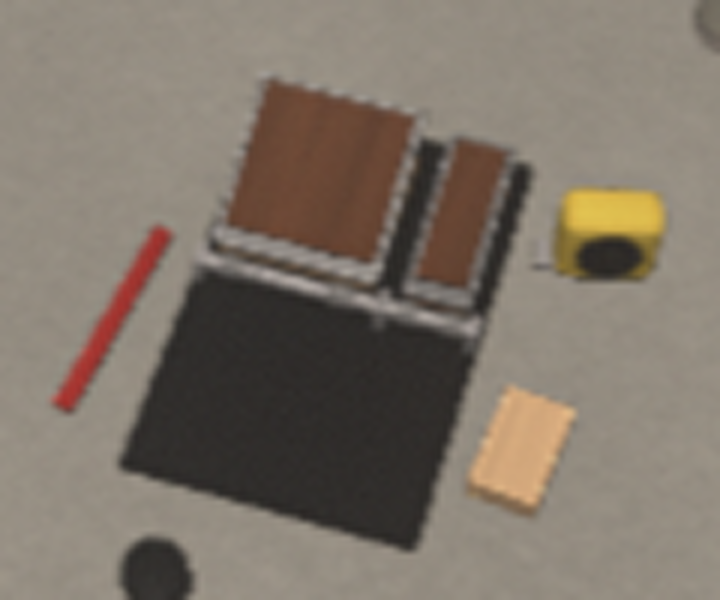

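The top crop shows base corners at (62,250), (177,538), (625,343) and (503,70), and leaf free-edge corners at (130,328) and (203,505). The scene crop shows the -y base corners at (122,465) and (415,548), and leaf edge corners at (265,80) and (420,115).

```bash
cat >> h.py <<'E'
T=lambda U,V:np.array([(U+.5)/5-.5+170,(V+.5)/5-.5+135])
S=lambda U,V:np.array([(U+.5)/6-.5+220,(V+.5)/6-.5+140])
E
python3 - <<'E'
from h import *
from scipy.optimize import least_squares
# base corners on z=12mm
c=[onz('top',T(*p),.012)[:2] for p in [(62,250),(177,538),(625,343),(503,70)]]
c2=[onz('scene',S(*p),.012)[:2] for p in [(122,465),(415,548)]]
print(np.round(c,4),np.round(c2,4))
# order: top c0:+x?,.. strip is at +x => c0=(+95,+150), c1=(-95,+150), c2=(-95,-150), c3=(95,-150)
L=np.array([[.095,.15],[-.095,.15],[-.095,-.15],[.095,-.15],[-.095,-.15],[.095,-.15]]);W=np.array(c+c2)
f=lambda p:(L@np.array([[np.cos(p[2]),np.sin(p[2])],[-np.sin(p[2]),np.cos(p[2])]])+p[:2]-W).ravel()
best=min((least_squares(f,[.5,.1,a]) for a in np.arange(-3,3,1)),key=lambda r:r.cost)
p=best.x;print('holder',p,np.round(best.fun*1e3,1))
def w(l):
    return np.array([p[0]+np.cos(p[2])*l[0]-np.sin(p[2])*l[1],p[1]+np.sin(p[2])*l[0]+np.cos(p[2])*l[1],l[2]])
def leafpt(x,r,n,a): return w([x,r*np.cos(a)-n*np.sin(a),.026+r*np.sin(a)+n*np.cos(a)])
obs=[('top',T(130,325),.023),('top',T(203,505),-.087),('scene',S(265,80),-.087),('scene',S(420,115),.023)]
g=lambda a:np.concatenate([proj(n,leafpt(x,.13,.003,a[0]))-uv for n,uv,x in obs])
r=least_squares(g,[.45]);print('leaf',r.x,np.round(r.fun,1))
for o in obs: pass
obs=[('top',T(90,245),.084),('top',T(115,310),.040),('scene',S(455,137),.040),('scene',S(512,152),.084)]
r=least_squares(g,[.2]);print('strip',r.x,np.round(r.fun,1))
print('spine',w([-.032,0,.026]),'edge mid',)
for n,U in [('tape',T(95,120)),('pencilA',T(380,505)),('pencilB',T(615,435)),('knob',T(705,220)),('offcut',T(352,58))]: print(n,onz('top',U,.015))
s=get_state();print(R.from_rotvec(s['tool_rot']).as_matrix().round(3))
E
```

```text
[[ 0.5888  0.238 ]
 [ 0.4138  0.1659]
 [ 0.528  -0.1042]
 [ 0.7004 -0.0329]] [[ 0.5325 -0.1039]
 [ 0.7036 -0.0327]]
holder [ 0.55844758  0.0677776  -5.88436197] [-1.   4.9 -1.2  3.2  1.1 -3.1  3.9 -0.7 -3.4 -3.4  0.6 -0.9]
leaf [0.35823014] [-0.7  0.  -0.7 -0.5 -1.  -0.8  0.4  0.2]
strip [0.16023555] [-1.4 -0.6 -0.8 -0.1 -1.2  0.1  0.2  0.3]
spine [0.52895899 0.0553509  0.026     ] edge mid
tape [0.66945693 0.21911201 0.015     ]
pencilA [0.4317288  0.04515171 0.015     ]
pencilB [ 0.47185998 -0.09630279  0.015     ]
knob [ 0.60328907 -0.1552625   0.015     ]
offcut [0.70789088 0.06095885 0.015     ]
[[-0.904  0.428 -0.001]
 [ 0.428  0.904 -0.002]
 [-0.    -0.002 -1.   ]]
```

```bash
cat >> h.py <<'E'
H=np.array([.5584,.0678]);YAW=.3988
hx=np.array([np.cos(YAW),np.sin(YAW),0]);hy=np.array([-np.sin(YAW),np.cos(YAW),0]);ez=np.array([0,0,1.])
def pose(y,z,psi,back=0,side=0,x=-.037):
    """tool pose: point C (back behind the TCP along z, side along tool x) at holder y,z (m); finger psi below horizontal"""
    zt=-np.cos(psi)*hy-np.sin(psi)*ez; xt=np.cross(hx,zt)
    return np.r_[H,0]+hx*x+hy*y+ez*z-back*zt-side*xt, np.c_[xt,hx,zt]
def corner(a,r=.13,n=-.003): return r*np.cos(a)-n*np.sin(a), .026+r*np.sin(a)+n*np.cos(a)
def rows(targets,p0=None,R0=None):
    s=get_state();p0=s['position'] if p0 is None else p0;R0=R.from_rotvec(s['tool_rot']).as_matrix() if R0 is None else R0
    X=[];D=[]
    for p,M in targets:
        X.append([round(float(v)) if 0 else round(float(v),1) for v in R0.T@(p-p0)*1e3]);D.append([round(float(v),3) for v in R.from_matrix(R0.T@M).as_rotvec()])
    print('xyz',X);print('dr',D)
E
python3 - <<'E'
from h import *
for U in [(290,158),(398,430)]:
    q=onz('top',T(*U),.032);d=q[:2]-H;print('rod end',q,d@hx[:2],d@hy[:2])
print('mug',onz('top',(103,257),.05),'glue',onz('top',(113,175),.05))
y,z=corner(.358);print(y,z)
pre=pose(y+.06,z+.05,np.pi/2,-.003,-.0095);print(pre[0])
up=pose(y+.06,z+.09,np.pi/2,-.003,-.0095);rows([up])
pt=pose(y+.05,z+.03,np.pi/4,-.003,-.0095); rows([pt],*up);print(pt[0])
E
```

```text
rod end [0.64033084 0.09799519 0.032     ] 0.08722671426666308 -0.003989092969570304
rod end [0.47482026 0.03387455 0.032     ] -0.0901947268508861 0.001191843515221915
mug [0.37460777 0.44864138 0.05      ] glue [0.61212744 0.43343606 0.05      ]
0.12280914019361125 0.06874242722291211
[0.44962738 0.23065061 0.11574243]
xyz [[-307.4, -248.4, 60.4]]
dr [[-0.002, 0.001, 0.729]]
xyz [[-14.9, -0.0, 65.8]]
dr [[-0.0, -0.785, 0.0]]
[0.45541472 0.21691634 0.08990359]
```

Call:
send_rows(xyz=[[-31,-25,0],[-62,-50,0],[-93,-75,0],[-124,-100,10],[-155,-125,20],[-186,-150,30],[-217,-175,40],[-248,-200,50],[-279,-225,60],[-307,-248,60]], dr=[[0,0,0.073],[0,0,0.146],[0,0,0.219],[0,0,0.292],[0,0,0.365],[0,0,0.438],[0,0,0.511],[0,0,0.584],[0,0,0.657],[0,0,0.729]], jaw=0)

```text
time: 0.93
position: [0.449, 0.2283, 0.1544]
tool_rot: [-1.742, -2.613, 0.006]
ft_force: [0.5, -0.2, 0.6]
grip_width: 0.324
grip_force: 0.0
```

Call:
send_rows(xyz=[[0,0,0],[0,0,0],[0,0,0],[0,0,0],[0,0,0],[0,0,10],[-5,0,20],[-5,0,30],[-10,0,40],[-10,0,50]], dr=[[0,-0.1,0],[0,-0.2,0],[0,-0.3,0],[0,-0.4,0],[0,-0.5,0],[0,-0.6,0],[0,-0.7,0],[0,-0.785,0],[0,-0.785,0],[0,-0.785,0]])

```text
time: 1.77
position: [0.453, 0.2219, 0.1048]
tool_rot: [1.341, 2.026, -0.559]
ft_force: [0.5, -0.5, 0.4]
grip_width: 0.006
grip_force: 0.0
```

```bash
python3 - <<'E'
from h import *
s=get_state();print(s['time'],s['position'],s['ft_force'],s['grip_width'],s['joint_positions'].round(2))
print(R.from_rotvec(s['tool_rot']).as_matrix().round(3))
y,z=corner(.358);
rows([pose(y+.05,z-.012,np.pi/4,-.003,-.0095),pose(y+.00,z-.012,np.pi/4,-.003,-.0095),pose(y,z,np.pi/4,-.003,-.0095)])
cv2.imwrite('pics/w1.png',get_image('wrist')[:,:,::-1])
cv2.imwrite('pics/s1.png',cv2.resize(get_image('scene')[110:260,190:390,::-1],None,fx=4,fy=4,interpolation=cv2.INTER_CUBIC))
E
```

```text
1.7667 [0.45302295 0.22190529 0.10484931] [ 0.50127576 -0.50722821  0.36795848] 0.006063491800641393 [-1.06  0.39  0.1   1.84  0.61  1.42 -0.81]
[[-0.277  0.921  0.274]
 [ 0.65   0.39  -0.652]
 [-0.707 -0.003 -0.707]]
xyz [[36.4, 0.4, 44.2], [1.0, 0.4, 79.5], [-7.5, 0.3, 71.0]]
dr [[-0.001, 0.0, 0.003], [-0.001, 0.0, 0.003], [-0.001, 0.0, 0.003]]
```

View pics/w1.png

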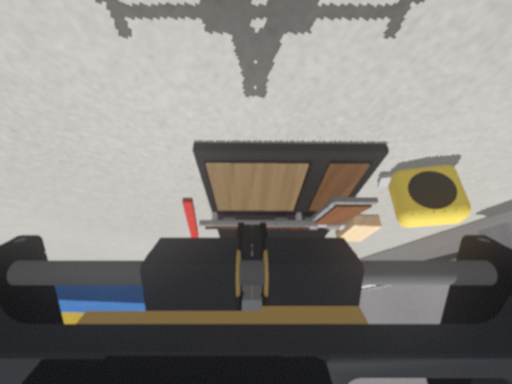

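View pics/s1.png

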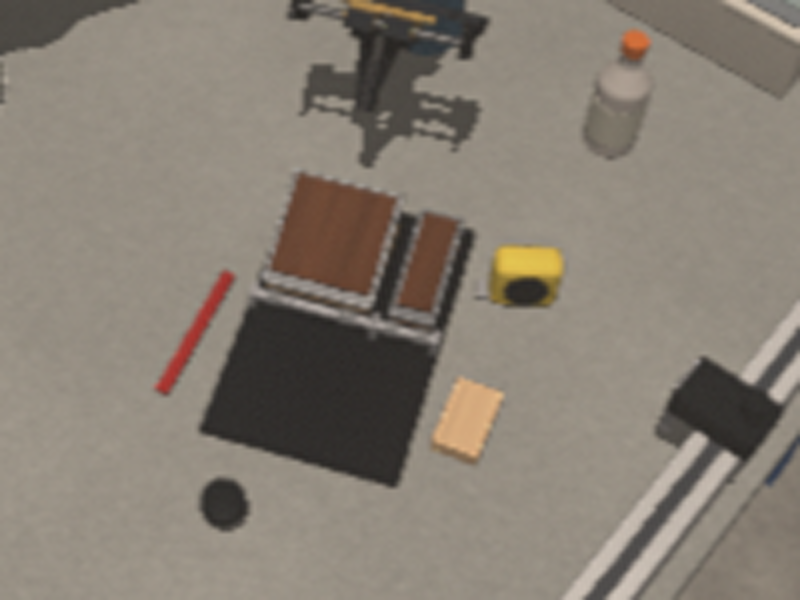

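The wrist view is upside down. The sample is visible at (257,187), the strip at (345,212) and the finger tips at about (252,225). The scene view shows the fingers clear, behind the leaf. I'll check where the leaf edge projects.

```bash
python3 - <<'E'
from h import *
s=get_state();c=calibration('wrist');f=192/np.tan(np.radians(c['vfov']/2))
M=np.eye(4);M[:3,:3]=R.from_rotvec(s['tool_rot']).as_matrix();M[:3,3]=s['position'];W=np.linalg.inv(M@c['hand_eye'])
def pw(l):
    q=W@np.r_[np.r_[H,0]+hx*l[0]+hy*l[1]+ez*l[2],1];return np.round([f*q[0]/q[2]+c['cx'],f*q[1]/q[2]+c['cy'],q[2]*1e3])
for x in(-.087,.023):
    print('edge',pw((x,*corner(.358))),'inner',pw((x,*corner(.358,.012))),'base',pw((x,.15,.012)))
for x in(.04,.084):print('strip',pw((x,*corner(.16))))
print('base corners',pw((-.095,.15,.012)),pw((.095,.15,.012)))
E
```

```text
edge [198. 218. 254.] inner [215. 221. 371.] base [199. 152. 257.]
edge [315. 217. 254.] inner [295. 221. 371.] base [314. 151. 257.]
strip [331. 191. 260.]
strip [376. 191. 260.]
base corners [190. 152. 257.] [389. 151. 256.]
```

The leaf edge shows edge-on at row ~222, and I predicted 218, so the model agrees. Inserting the fingers under the edge.

Call:
send_rows(xyz=[[8,0,10],[17,0,20],[25,0,31],[34,0,41],[28,0,47],[22,0,53],[16,0,59],[10,0,65],[4,0,71],[-2,0,77]], dr=[[0,0,0],[0,0,0],[0,0,0],[0,0,0],[0,0,0],[0,0,0],[0,0,0],[0,0,0],[0,0,0],[0,0,0]])

```text
time: 2.7
position: [0.4759, 0.1701, 0.0541]
tool_rot: [1.345, 2.024, -0.555]
ft_force: [-0.8, -0.3, 0.6]
grip_width: 0.006
grip_force: 0.0
```

```bash
cat >> h.py <<'E'
def tgt(a):
    psi=np.interp(a,[.36,.6,1.3],[np.pi/4,np.pi/4,np.pi/2])
    if a<np.pi/2: return pose(*corner(a),psi,-.003,-.0095)
    return pose(*corner(a,.11),np.pi/2,.017,-.0095)
E
python3 - <<'E'
from h import *
s=get_state();print(s['time'],s['position'],s['ft_force'])
rows([tgt(a) for a in np.linspace(.38,.9,10)])
cv2.imwrite('pics/w2.png',get_image('wrist')[:,:,::-1])
E
```

```text
2.7 [0.47589293 0.17013715 0.05413692] [-0.75312942 -0.29891682  0.57448151]
xyz [[-5.9, -0.7, -6.0], [-12.8, -0.7, -9.0], [-19.9, -0.7, -11.5], [-27.1, -0.7, -13.6], [-34.4, -0.7, -15.4], [-41.6, -0.7, -17.3], [-49.0, -0.6, -18.8], [-56.4, -0.6, -19.8], [-63.9, -0.6, -20.4], [-71.4, -0.6, -20.6]]
dr [[0.0, -0.001, -0.001], [0.0, -0.001, -0.001], [0.0, -0.001, -0.001], [0.0, -0.001, -0.001], [0.0, 0.012, -0.001], [0.0, 0.076, -0.001], [0.001, 0.141, -0.001], [0.001, 0.206, -0.001], [0.001, 0.271, -0.001], [0.001, 0.336, -0.001]]
```

View pics/w2.png

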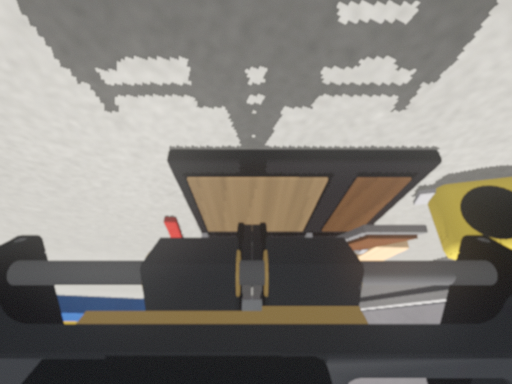

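The finger tips (250,225) sit below the leaf edge (row ~235) and under the leaf, so I'll start lifting.

Call:
send_rows(xyz=[[-6,-0.7,-6],[-13,-0.7,-9],[-20,-0.7,-11.5],[-27,-0.7,-13.5],[-34,-0.7,-15.5],[-41.5,-0.7,-17],[-49,-0.7,-19],[-56.5,-0.7,-20],[-64,-0.7,-20.5],[-71.5,-0.7,-20.5]], dr=[[0,0,0],[0,0,0],[0,0,0],[0,0,0],[0,0.012,0],[0,0.076,0],[0,0.141,0],[0,0.206,0],[0,0.271,0],[0,0.336,0]])

```text
time: 3.58
position: [0.4891, 0.1375, 0.1201]
tool_rot: [1.52, 2.291, -0.341]
ft_force: [-0.5, 0.8, 0.5]
grip_width: 0.007
grip_force: 0.0
```

```bash
python3 - <<'E'
from h import *
s=get_state();print(s['time'],s['position'],tgt(.9)[0],s['ft_force'])
rows([tgt(a) for a in np.linspace(.95,1.5,10)])
cv2.imwrite('pics/s2.png',cv2.resize(get_image('scene')[110:260,190:390,::-1],None,fx=4,fy=4,interpolation=cv2.INTER_CUBIC))
E
```

```text
3.5833 [0.48905202 0.1374829  0.1201049 ] [0.48919347 0.13675403 0.11914287] [-0.52490532  0.76120822  0.50008614]
xyz [[-6.4, -0.2, -0.8], [-14.1, -0.1, -2.8], [-21.9, -0.1, -4.3], [-29.8, -0.1, -5.4], [-37.7, -0.1, -5.9], [-45.7, -0.1, -6.0], [-53.6, -0.1, -5.4], [-61.4, -0.1, -3.8], [-69.1, -0.2, -1.8], [-76.6, -0.2, 0.7]]
dr [[0.002, 0.052, 0.0], [0.002, 0.121, 0.0], [0.002, 0.19, 0.0], [0.002, 0.258, 0.0], [0.002, 0.327, 0.0], [0.002, 0.395, 0.001], [0.002, 0.445, 0.001], [0.002, 0.445, 0.001], [0.002, 0.445, 0.001], [0.002, 0.445, 0.001]]
```

View pics/s2.png

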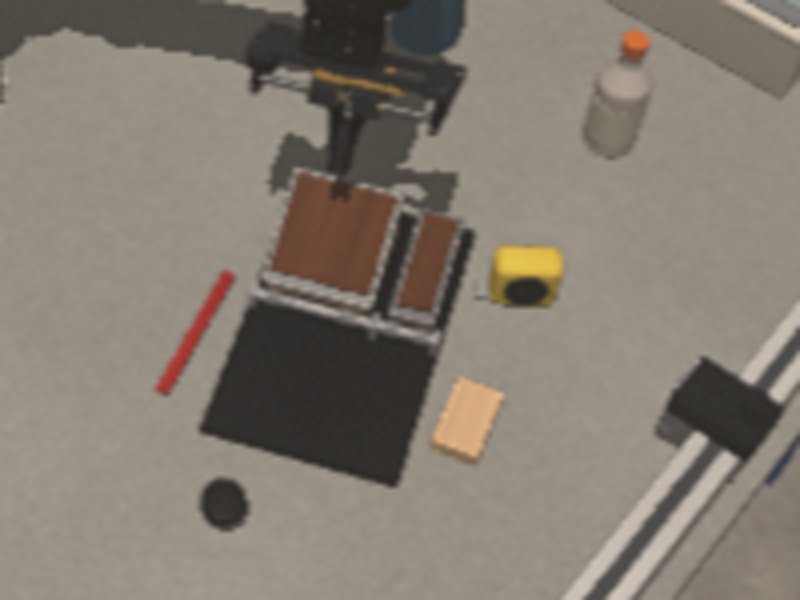

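The leaf has not moved, so the fingers went up outside its edge (crop tip ~(340,195)). I'll find where the real tip is compared with the model.

```bash
python3 - <<'E'
from h import *
s=get_state();M=R.from_rotvec(s['tool_rot']).as_matrix();p=s['position']
for k in(-.05,0,.017): 
    q=p+k*M[:,2]; u=proj('scene',q);print(k,'crop',(u-[190,110])*4, 'holder', (q[:2]-H)@hx[:2],(q[:2]-H)@hy[:2],q[2])
for x in(-.087,.023):
  for a in(.358,.9): print(a,'edge crop',(proj('scene',np.r_[H,0]+hx*x+hy*corner(a,n=.003)[0]+ez*corner(a,n=.003)[1])-[190,110])*4)
im=get_image('top');cv2.imwrite('pics/t2.png',cv2.resize(im[135:255,170:330,::-1],None,fx=5,fy=5,interpolation=cv2.INTER_CUBIC))
print([ (proj('top',p+k*M[:,2])-[170,135])*5 for k in(-.05,0,.017)])
E
```

```text
-0.05 crop [341.43636476 126.91945825] holder -0.03624344934386477 0.10800802765820276 0.16791797557996033
0 crop [333.09799716 175.60267714] holder -0.03610279094908021 0.08652172514717844 0.12277022901802517
0.017 crop [330.33137599 191.75548194] holder -0.03605496709485344 0.07921638229343016 0.10741999518696722
0.358 edge crop [290.84701948 168.4591669 ]
0.9 edge crop [278.44489522 164.26047621]
0.358 edge crop [399.93719192 195.65547577]
0.9 edge crop [392.65609788 192.72019767]
[array([161.15612928, 391.1312497 ]), array([209.60834423, 384.29408995]), array([225.06708593, 382.11268531])]
```

View pics/t2.png

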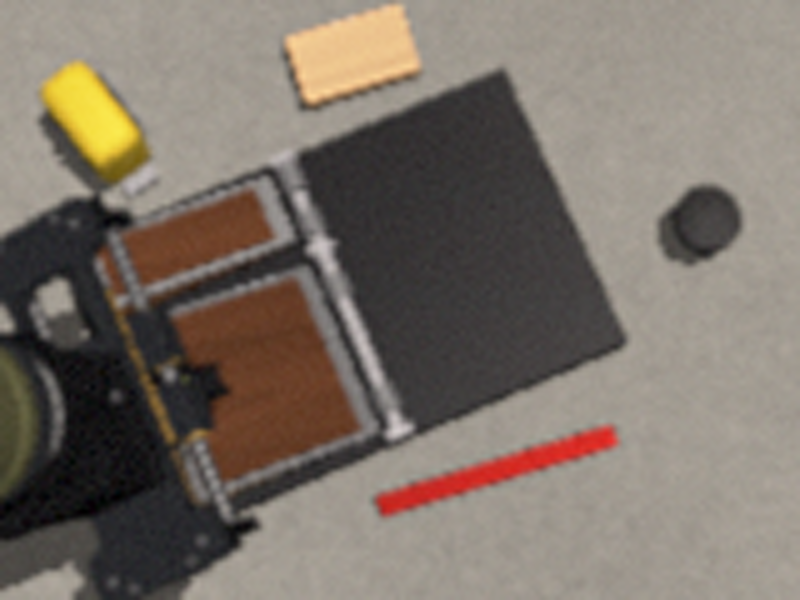

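The top view shows the tip at (225,382) as modelled. The leaf angle is only weakly visible in these views, so I'll measure it by mask and triangulation, before and now.

```bash
cat >> h.py <<'E'
def decor(n,img,seed):
    h=cv2.cvtColor(img,cv2.COLOR_BGR2HSV);m=((h[...,0]<16)&(h[...,1]>110)&(h[...,2]>40)&(h[...,2]<150)).astype(np.uint8)
    k,l,st,ce=cv2.connectedComponentsWithStats(m,connectivity=4);i=l[seed[1],seed[0]]
    if i==0: return None
    c=max(cv2.findContours((l==i).astype(np.uint8),cv2.RETR_EXTERNAL,cv2.CHAIN_APPROX_NONE)[0],key=cv2.contourArea)
    for e in np.arange(2,12,.5):
        q=cv2.approxPolyDP(c,e,True)
        if len(q)<=4: break
    return st[i][4],q[:,0]
def hol(p): d=p[:2]-H;return np.array([d@hx[:2],d@hy[:2],p[2]])*1e3
def tri(u,v):
    A=[];b=[]
    for n,w in(('top',u),('scene',v)):
        o,d=ray(n,w);d/=np.linalg.norm(d);P=np.eye(3)-np.outer(d,d);A.append(P);b.append(P@o)
    return np.linalg.lstsq(np.vstack(A),np.r_[tuple(b)],rcond=None)[0]
E
python3 - <<'E'
from h import *
t0=cv2.imread('pics/top0.png');s0=cv2.imread('pics/scene0.png');t1=get_image('top')[:,:,::-1].copy();s1=get_image('scene')[:,:,::-1].copy()
for n,im,sd in(('top',t0,(220,212)),('scene',s0,(273,170)),('top',t1,(224,208)),('scene',s1,(275,170))):
    r=decor(n,im,sd);print(n,None if r is None else (r[0],r[1].tolist()))
print('tri outer',hol(tri(T(130,325),S(420,115))),hol(tri(T(203,505),S(265,80))))
print('tri inner',hol(tri(T(305,268),S(378,285))),hol(tri(T(380,432),S(212,230))))
print('rod',hol(tri(T(290,158),S(478,325))),hol(tri(T(398,430),S(203,262))))
for a in(.3,.4,.5,.6,.75,.9):
    o=[]
    for x,r in((-.082,.125),(.018,.125),(.018,.024),(-.082,.024)):
        y,z=corner(a,r,.006);o.append(np.r_[proj('top',np.r_[H,0]+hx*x+hy*y+ez*z),proj('scene',np.r_[H,0]+hx*x+hy*y+ez*z)])
    print(a,np.round(o,1).tolist())
E
```

```text
top (np.int32(1074), [[228, 191], [199, 201], [211, 232], [240, 220]])
scene (np.int32(575), [[265, 154], [258, 176], [281, 182], [287, 160]])
top (np.int32(877), [[228, 191], [204, 199], [214, 230], [241, 220]])
scene (np.int32(574), [[265, 154], [258, 176], [281, 182], [287, 160]])
tri outer [ 21.70668673 118.54795034  77.46886068] [-85.7984368  121.14773495  68.61498324]
tri inner [23.53235382 14.65358527 29.47331537] [-86.3959682   12.41811628  45.63877721]
rod [89.9050336  -2.08957999 37.43761092] [-88.2624085    1.56772998  24.2062018 ]
0.3 [[210.1, 233.2, 263.7, 153.9], [196.9, 201.1, 288.4, 160.1], [228.6, 189.7, 281.3, 184.1], [241.8, 220.5, 256.2, 177.5]]
0.4 [[211.2, 232.2, 263.4, 153.0], [197.8, 199.8, 288.3, 159.2], [229.0, 189.4, 281.2, 184.1], [242.2, 220.3, 256.1, 177.5]]
0.5 [[212.7, 231.2, 263.0, 152.3], [199.2, 198.4, 288.1, 158.6], [229.5, 189.1, 281.1, 184.1], [242.7, 220.0, 255.9, 177.5]]
0.6 [[214.7, 229.9, 262.5, 152.0], [201.0, 196.9, 287.8, 158.3], [230.0, 188.8, 281.0, 184.2], [243.2, 219.7, 255.8, 177.6]]
0.75 [[218.4, 227.7, 261.6, 152.0], [204.5, 194.3, 287.2, 158.4], [230.8, 188.3, 280.9, 184.5], [244.1, 219.2, 255.6, 177.9]]
0.9 [[222.9, 225.3, 260.5, 152.8], [208.8, 191.6, 286.4, 159.3], [231.8, 187.7, 280.6, 184.9], [245.2, 218.7, 255.3, 178.3]]
```

```bash
python3 - <<'E'
from h import *
t0=cv2.imread('pics/top0.png').astype(float);t1=get_image('top')[:,:,::-1].astype(float)
def br(im): return im[...,2]-im[...,0]  # red-blue
for u in(206,210,214,218,222,226,230,234):
    print(u,'before',br(t0)[186:202,u].astype(int).tolist(),'\n    after ',br(t1)[186:202,u].astype(int).tolist())
w=calibration('wrist');E=np.linalg.inv(w['hand_eye']);f=192/np.tan(np.radians(w['vfov']/2))
for k in(-.05,0,.017):
  for x in (-.0095,.0095):
    q=E@[x,0,k,1];print(k,x,f*q[0]/q[2]+w['cx'],f*q[1]/q[2]+w['cy'])
im=get_image('wrist')[:,:,::-1]
cv2.imwrite('pics/mix.png',np.hstack([cv2.resize(t1[170:245,180:260],None,fx=5,fy=5,interpolation=cv2.INTER_CUBIC).clip(0,255).astype(np.uint8),cv2.resize(im,(400,375))[:375]]))
E
```

```text
206 before [62, 66, 57, 30, 9, 9, 27, 15, 2, 1, 4, 17, 38, 60, 60, 60] 
    after  [71, 70, 62, 31, 9, 13, 26, 19, 2, 1, 6, 22, 55, 64, 64, 62]
210 before [63, 46, 15, 7, 16, 22, 4, -1, 0, 6, 25, 50, 58, 61, 62, 61] 
    after  [69, 51, 15, 5, 15, 22, 7, -2, 5, 5, 30, 61, 65, 65, 65, 63]
214 before [34, 9, 9, 19, 9, 1, -1, 2, 15, 33, 58, 59, 58, 58, 57, 58] 
    after  [33, 12, 14, 22, 13, 2, 3, 4, 14, 36, 67, 64, 66, 65, 67, 66]
218 before [5, 11, 8, 2, -1, 3, 4, 19, 47, 61, 61, 58, 59, 62, 57, 58] 
    after  [7, 11, 10, 1, 1, -1, 1, 15, 50, 66, 63, 62, 67, 62, 64, 63]
222 before [12, 1, 1, 0, 1, 4, 23, 47, 58, 57, 57, 61, 63, 58, 60, 59] 
    after  [15, 10, 2, 1, 2, 3, 25, 51, 60, 56, 65, 65, 63, 65, 64, 59]
226 before [2, -1, 5, 4, 12, 31, 51, 54, 58, 59, 62, 58, 57, 58, 55, 53] 
    after  [1, 2, 1, 4, 12, 37, 58, 72, 59, 61, 63, 61, 65, 60, 60, 56]
230 before [0, 1, 3, 6, 2, 13, 17, 29, 39, 48, 54, 57, 56, 54, 52, 60] 
    after  [0, 3, 3, 5, 7, 13, 20, 30, 48, 59, 61, 61, 63, 60, 62, 57]
234 before [7, 6, 8, 5, 3, 4, 2, 1, 4, 4, 5, 4, 4, 7, 8, 14] 
    after  [6, 8, 8, 6, 3, 1, 3, 1, 2, 5, 4, 6, 5, 5, 12, 19]
-0.05 -0.0095 249.85180084289064 293.4124631096839
-0.05 0.0095 249.7288845825159 261.25146645291
0 -0.0095 250.1512294233006 246.7795308018958
0 0.0095 250.06973291744956 221.6342201953414
0.017 -0.0095 250.22105887575498 235.90430932191424
0.017 0.0095 250.14819994793916 212.5138949615065
```

View pics/mix.png

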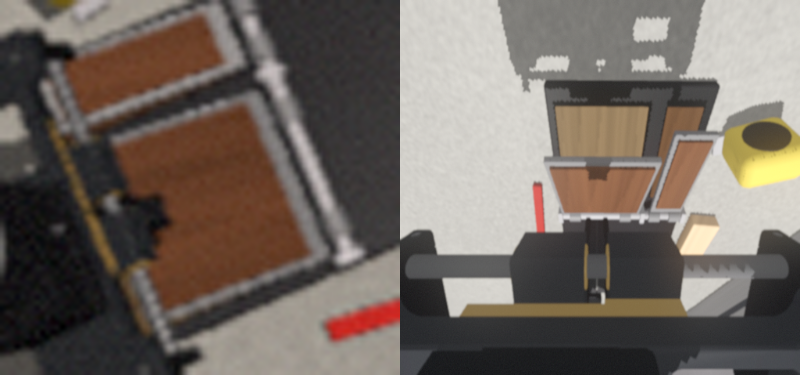

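The leaf is still at its first angle and the fingers are above and inside its edge: the wrist half shows the decor face, with the edge at wrist px (187,164)-(333,167). I'll triangulate the edge with the wrist view.

```bash
cat >> h.py <<'E'
def wcam():
    s=get_state();c=calibration('wrist');f=192/np.tan(np.radians(c['vfov']/2))
    M=np.eye(4);M[:3,:3]=R.from_rotvec(s['tool_rot']).as_matrix();M[:3,3]=s['position'];return c,f,M@c['hand_eye']
def wpx(l):
    c,f,W=wcam();q=np.linalg.inv(W)@np.r_[np.r_[H,0]+hx*l[0]+hy*l[1]+ez*l[2],1];return np.round([f*q[0]/q[2]+c['cx'],f*q[1]/q[2]+c['cy']],1)
E
python3 - <<'E'
from h import *
c,f,W=wcam();s=get_state();print('tcp',hol(s['position']))
for a in(.3,.36,.42,.5,.6,.7): print(a,[wpx((x,*corner(a,n=.003))).tolist() for x in(-.087,.023)],[wpx((x,*corner(a,.012,n=.003))).tolist() for x in(-.087,.023)])
print('base',[wpx((x,.15,.012)).tolist() for x in(-.095,.095)],'strip .16/.25',[wpx((.084,*corner(a,n=.003))).tolist() for a in(.16,.25)])
im=get_image('wrist').astype(int)
for u in(200,230,290,320): print(u,[(v,(im[v,u]).tolist()) for v in range(150,176,2)])
E
```

```text
tcp [-37.66099268  92.63891685 117.8540128 ]
0.3 [[184.3, 155.0], [331.2, 155.2]] [[206.8, 220.0], [304.2, 220.0]]
0.36 [[183.1, 163.8], [332.6, 163.9]] [[206.7, 220.6], [304.2, 220.7]]
0.42 [[182.0, 173.2], [333.9, 173.3]] [[206.7, 221.3], [304.2, 221.3]]
0.5 [[180.7, 186.6], [335.4, 186.8]] [[206.7, 222.2], [304.2, 222.2]]
0.6 [[179.5, 204.6], [336.9, 204.7]] [[206.7, 223.3], [304.3, 223.3]]
0.7 [[178.8, 223.3], [337.8, 223.4]] [[206.7, 224.3], [304.2, 224.4]]
base [[181.4, 90.0], [409.6, 90.4]] strip .16/.25 [[405.0, 137.5], [410.0, 148.5]]
200 [(150, [102, 99, 99]), (152, [102, 98, 97]), (154, [100, 96, 96]), (156, [102, 97, 97]), (158, [102, 99, 97]), (160, [107, 104, 104]), (162, [121, 120, 119]), (164, [126, 125, 125]), (166, [150, 149, 149]), (168, [181, 179, 178]), (170, [164, 158, 155]), (172, [117, 96, 85]), (174, [137, 101, 81])]
230 [(150, [160, 135, 102]), (152, [162, 137, 104]), (154, [160, 136, 103]), (156, [161, 135, 102]), (158, [161, 135, 102]), (160, [153, 131, 103]), (162, [123, 119, 115]), (164, [123, 120, 121]), (166, [146, 144, 144]), (168, [178, 176, 176]), (170, [170, 166, 166]), (172, [119, 95, 82]), (174, [137, 97, 75])]
290 [(150, [154, 129, 97]), (152, [154, 129, 97]), (154, [153, 128, 96]), (156, [155, 130, 98]), (158, [154, 128, 97]), (160, [147, 124, 96]), (162, [124, 117, 113]), (164, [122, 119, 119]), (166, [137, 134, 136]), (168, [175, 172, 173]), (170, [169, 166, 165]), (172, [110, 92, 82]), (174, [116, 81, 60])]
320 [(150, [80, 75, 74]), (152, [80, 73, 74]), (154, [77, 72, 72]), (156, [79, 74, 73]), (158, [79, 75, 74]), (160, [81, 77, 78]), (162, [108, 105, 104]), (164, [120, 118, 118]), (166, [134, 133, 134]), (168, [171, 170, 170]), (170, [173, 169, 168]), (172, [128, 108, 101]), (174, [121, 84, 65])]
```

The leaf angle is 0.375, but the base spans 220 px where I predicted 228, so the tool is about 10 mm further out along its z than modelled and the tips slipped past the edge. I'll retreat, then insert about 20 mm deeper.

```bash
cat >> h.py <<'E'
def tg(a,L=.04,psi=None,dy=0,dz=0,side=-.0095):  # corner contact, L from tip
    y,z=corner(a);return pose(y+dy,z+dz,np.pi/4 if psi is None else psi,.017-L,side)
E
python3 - <<'E'
from h import *
for i in range(4): 
    get_image('top'); s=get_state();print(s['position'],s['tool_rot'])
out=tg(.375,dy=.09,dz=.045);low=tg(.375,dy=.06,dz=-.006);ins=tg(.375,dy=0,dz=-.006)
for t in(out,low,ins):print(hol(t[0]))
rows([out,low]);rows([low,ins],*out)
E
```

```text
[0.48770459 0.13865754 0.11762789] [ 1.51475418  2.29074395 -0.34912685]
[0.48783003 0.13854118 0.11769892] [ 1.51501008  2.29056878 -0.34903181]
[0.48794028 0.13838237 0.11779186] [ 1.51557181  2.29031559 -0.34885246]
[0.48809043 0.13820046 0.11792365] [ 1.51615207  2.28995485 -0.34855095]
[-37.         202.51886689  92.84293553]
[-37.         172.51886689  41.84293553]
[-37.         112.51886689  41.84293553]
xyz [[110.3, 0.7, -25.4], [105.4, 0.7, 33.6]]
dr [[-0.0, -0.336, 0.002], [-0.0, -0.336, 0.002]]
xyz [[14.8, 0.0, 57.3], [-27.6, 0.0, 99.7]]
dr [[0.0, 0.0, 0.0], [0.0, 0.0, 0.0]]
```

Call:
send_rows(xyz=[[0,0,-20],[15,0,-40],[40,0,-45],[65,0,-45],[85,0,-40],[100,0,-32],[110,0,-25],[110,0,-25],[110,0,-25],[110,0,-25]], dr=[[0,0,0],[0,0,0],[0,-0.05,0],[0,-0.1,0],[0,-0.15,0],[0,-0.2,0],[0,-0.25,0],[0,-0.3,0],[0,-0.336,0],[0,-0.336,0]])

```text
time: 4.97
position: [0.4447, 0.24, 0.0918]
tool_rot: [1.338, 2.026, -0.559]
ft_force: [0.6, -0.9, -0.2]
grip_width: 0.006
grip_force: 0.0
```

```bash
python3 - <<'E'
from h import *
s=get_state();print(s['time'],hol(s['position']),s['tool_rot'],s['ft_force'])
rows([tg(.375,dy=.06,dz=-.006),tg(.375,dy=0,dz=-.006)])
im=get_image('wrist')[:,:,::-1]
# base front edge span: dark base between bench pixels
g=im.astype(int).sum(2)
for v in range(100,190,8):
    r=g[v]; d=np.where(r[120:480]<270)[0]+120; print(v,d[:1],d[-1:],len(d))
print('pred',[wpx((x,.15,.012)).tolist() for x in(-.095,.095)],[wpx((x,.15,0)).tolist() for x in(-.095,.095)])
E
```

```text
4.9667 [-37.93233848 202.8584616   91.75284883] [ 1.33785019  2.02640323 -0.55927663] [ 0.6404692  -0.8778384  -0.17732967]
xyz [[13.9, 1.0, 56.7], [-28.4, 0.7, 99.2]]
dr [[0.0, 0.002, 0.005], [0.0, 0.002, 0.005]]
100 [] [] 0
108 [] [] 0
116 [] [] 0
124 [] [] 0
132 [] [] 0
140 [] [] 0
148 [] [] 0
156 [] [] 0
164 [] [] 0
172 [197] [381] 185
180 [199] [377] 179
188 [202] [370] 55
pred [[193.0, 174.3], [383.0, 174.4]] [[194.2, 164.3], [380.3, 164.4]]
```

Call:
send_rows(xyz=[[7,0,28],[14,0,57],[7,0,64],[0,0,71],[-7,0,78],[-14,0,85],[-20,0,91],[-24,0,95],[-28,0,99],[-28,0,99]], dr=[[0,0,0],[0,0,0],[0,0,0],[0,0,0],[0,0,0],[0,0,0],[0,0,0],[0,0,0],[0,0,0],[0,0,0]])

```text
time: 5.85
position: [0.4812, 0.1549, 0.0437]
tool_rot: [1.345, 2.023, -0.556]
ft_force: [0.5, -0.4, 0.3]
grip_width: 0.003
grip_force: 0.0
```

```bash
python3 - <<'E'
from h import *
s=get_state();print(s['time'],hol(s['position']),hol(tg(.375,dy=0,dz=-.006)[0]),s['ft_force'])
rows([tg(a) for a in np.linspace(.40,.67,10)])
E
```

```text
5.85 [-37.27227841 110.25810056  43.72194548] [-37.         112.51886689  41.84293553] [ 0.48030618 -0.39499219  0.33524446]
xyz [[-4.3, 0.3, -5.8], [-7.9, 0.3, -7.3], [-11.5, 0.3, -8.7], [-15.2, 0.3, -10.0], [-18.9, 0.3, -11.2], [-22.7, 0.3, -12.2], [-26.5, 0.3, -13.2], [-30.3, 0.3, -14.0], [-34.1, 0.3, -14.7], [-38.0, 0.3, -15.3]]
dr [[-0.0, -0.0, -0.001], [-0.0, -0.0, -0.001], [-0.0, -0.0, -0.001], [-0.0, -0.0, -0.001], [-0.0, -0.0, -0.001], [-0.0, -0.0, -0.001], [-0.0, -0.0, -0.001], [-0.0, -0.0, -0.001], [-0.0, -0.0, -0.001], [-0.0, -0.0, -0.001]]
```

Call:
send_rows(xyz=[[-4,0,-4],[-8,0,-6],[-11.5,0,-7],[-15,0,-8],[-19,0,-9],[-23,0,-10],[-26.5,0,-11],[-30,0,-12],[-34,0,-12],[-38,0,-12]], dr=[[0,0,0],[0,0,0],[0,0,0],[0,0,0],[0,0,0],[0,0,0],[0,0,0],[0,0,0],[0,0,0],[0,0,0]])

```text
time: 6.68
position: [0.4882, 0.139, 0.0789]
tool_rot: [1.344, 2.025, -0.556]
ft_force: [-0.8, 1.6, -0.5]
grip_width: 0.006
grip_force: 0.8
```

```bash
python3 - <<'E'
from h import *
s=get_state();print(s['time'],hol(s['position']),hol(tg(.67)[0]),s['ft_force'])
t1=get_image('top')[:,:,::-1].copy();print(decor('top',t1,(228,203)))
b=t1[...,2].astype(int)-t1[...,0]
for u in(206,210,214,218,222): print(u,b[186:202,u].tolist())
w=get_image('wrist').astype(int);
for u in (195,320): print([w[v,u].tolist() for v in range(180,240,6)])
E
```

```text
6.6833 [-37.05207602  92.87775979  78.91226104] [-37.          94.21383298  81.39574293] [-0.83143281  1.59318497 -0.53591823]
(np.int32(937), array([[230, 190],
       [204, 196],
       [217, 228],
       [242, 219]], dtype=int32))
206 [68, 69, 66, 31, 12, 11, 28, 11, 3, 29, 59, 61, 57, 61, 56, 58]
210 [68, 50, 16, 6, 17, 23, 3, 5, 31, 56, 58, 59, 58, 63, 58, 55]
214 [32, 10, 13, 24, 9, 2, 3, 31, 55, 59, 57, 60, 60, 61, 54, 53]
218 [7, 9, 12, 0, 4, 6, 29, 54, 58, 57, 59, 58, 59, 57, 54, 58]
222 [14, -1, 3, 0, 3, 30, 58, 55, 57, 55, 61, 59, 59, 54, 55, 48]
[[82, 77, 75], [89, 84, 82], [186, 184, 178], [210, 207, 201], [212, 209, 202], [212, 210, 204], [213, 210, 204], [215, 213, 207], [161, 159, 154], [102, 99, 101]]
[[69, 64, 63], [65, 60, 61], [66, 59, 62], [63, 58, 58], [59, 55, 55], [120, 118, 120], [201, 198, 199], [65, 62, 63], [72, 70, 71], [99, 98, 99]]
```

The leaf is now rising (about 0.65, with a small reaction of 1.6 N). Continuing along the arc.

```bash
python3 - <<'E'
from h import *
rows([tg(a,.04,np.interp(a,[.67,1.4],[np.pi/4,np.pi/2])) for a in np.linspace(.72,1.2,10)])
E
```

```text
xyz [[-5.3, 0.2, -4.3], [-10.9, 0.2, -5.4], [-16.6, 0.2, -6.2], [-22.4, 0.2, -6.6], [-28.1, 0.2, -6.8], [-33.9, 0.2, -6.7], [-39.7, 0.2, -6.3], [-45.4, 0.2, -5.5], [-51.1, 0.2, -4.5], [-56.7, 0.2, -3.2]]
dr [[-0.0, 0.054, -0.001], [-0.0, 0.111, -0.001], [-0.0, 0.169, -0.001], [-0.0, 0.226, -0.001], [-0.0, 0.284, -0.001], [-0.0, 0.341, -0.001], [0.0, 0.398, -0.001], [0.0, 0.456, -0.001], [0.0, 0.513, -0.001], [0.0, 0.571, -0.001]]
```

Call:
send_rows(xyz=[[-5,0,-2],[-11,0,-3],[-17,0,-4],[-22.5,0,-5],[-28,0,-5],[-34,0,-5],[-40,0,-5],[-45.5,0,-4],[-51,0,-3],[-57,0,-2]], dr=[[0,0.054,0],[0,0.111,0],[0,0.169,0],[0,0.226,0],[0,0.284,0],[0,0.341,0],[0,0.398,0],[0,0.456,0],[0,0.513,0],[0,0.571,0]])

```text
time: 7.62
position: [0.5025, 0.1027, 0.1203]
tool_rot: [1.637, 2.467, -0.174]
ft_force: [-1.1, -0.1, -1.4]
grip_width: 0.008
grip_force: 0.6
```

```bash
python3 - <<'E'
from h import *
s=get_state();print(s['time'],hol(s['position']),hol(tg(1.2,.04,1.355)[0]),s['ft_force'])
t1=get_image('top')[:,:,::-1].copy();print(decor('top',t1,(233,203)))
for a in (1,1.1,1.2,1.3):
    print(a,[np.round(proj('top',np.r_[H,0]+hx*x+hy*corner(a,r,.006)[0]+ez*corner(a,r,.006)[1]),1).tolist() for x,r in((-.082,.125),(.018,.125),(.018,.024),(-.082,.024))])
def T2(a):
    if a<1.57: return tg(a,.04,np.interp(a,[.67,1.4],[np.pi/4,np.pi/2]))
    return pose(*corner(a,np.interp(a,[1.57,2.2],[.09,.1])),np.pi/2,.017,-.0095)
rows([T2(a) for a in np.linspace(1.25,1.75,10)])
E
```

```text
7.6167 [-37.91312628  53.86502037 120.32369422] [-37.          54.25740103 121.57727468] [-1.05093336 -0.06140771 -1.44190279]
(np.int32(360), array([[221, 187],
       [234, 218],
       [246, 217],
       [233, 188]], dtype=int32))
1 [[226.3, 223.5], [212.1, 189.6], [232.5, 187.4], [245.9, 218.4]]
1.1 [[230.0, 221.6], [215.7, 187.6], [233.3, 187.0], [246.6, 218.1]]
1.2 [[234.0, 219.7], [219.5, 185.6], [234.0, 186.7], [247.4, 217.7]]
1.3 [[238.1, 217.8], [223.5, 183.6], [234.8, 186.3], [248.2, 217.4]]
xyz [[-0.3, 0.7, -2.3], [-6.1, 0.8, -3.7], [-12.1, 0.8, -4.8], [-18.4, 0.8, -5.4], [-25.6, 0.9, -4.9], [-32.8, 0.9, -4.1], [-39.5, 1.0, -3.2], [-44.6, 1.0, -2.9], [-49.8, 1.0, -2.4], [-54.9, 1.1, -1.5]]
dr [[0.0, 0.05, -0.006], [0.0, 0.109, -0.006], [0.001, 0.169, -0.006], [0.001, 0.211, -0.006], [0.001, 0.211, -0.006], [0.001, 0.211, -0.006], [0.001, 0.211, -0.006], [0.001, 0.211, -0.006], [0.001, 0.211, -0.006], [0.001, 0.211, -0.006]]
```

The leaf is at about 1.2, as planned.

Call:
send_rows(xyz=[[-3,0,-2],[-8,0,-3],[-13,0,-4],[-19,0,-5],[-26,0,-5],[-33,0,-4],[-39,0,-3],[-44.5,0,-3],[-50,0,-2],[-55,0,-1.5]], dr=[[0,0.05,0],[0,0.109,0],[0,0.169,0],[0,0.211,0],[0,0.211,0],[0,0.211,0],[0,0.211,0],[0,0.211,0],[0,0.211,0],[0,0.211,0]])

```text
time: 8.5
position: [0.5236, 0.0543, 0.1331]
tool_rot: [1.734, 2.617, -0.004]
ft_force: [-0.7, 1.1, -1.4]
grip_width: 0.004
grip_force: 0.5
```

```bash
cat >> h.py <<'E'
def T2(a):
    if a<1.57: return tg(a,.04,np.interp(a,[.67,1.4],[np.pi/4,np.pi/2]))
    return pose(*corner(a,np.interp(a,[1.57,2.2],[.09,.1])),np.pi/2,.017,-.0095)
E
python3 - <<'E'
from h import *
s=get_state();print(s['time'],hol(s['position']),hol(T2(1.75)[0]),s['ft_force'],s['tool_rot'])
cv2.imwrite('pics/t5.png',get_image('top')[:,:,::-1])
rows([T2(a) for a in np.linspace(1.8,2.4,10)])
E
```

```text
8.5 [-37.30644635   1.01986722 133.08139773] [-37.          -4.09946161 134.90486181] [-0.70372839  1.13029885 -1.37232088] [ 1.73422112  2.61685724 -0.00363534]
xyz [[-8.4, 0.3, -1.5], [-14.8, 0.3, -1.0], [-21.2, 0.3, -0.2], [-27.6, 0.3, 1.2], [-34.0, 0.3, 3.0], [-40.3, 0.3, 5.2], [-46.5, 0.3, 7.9], [-51.8, 0.3, 11.9], [-56.9, 0.3, 16.2], [-61.7, 0.3, 20.9]]
dr [[-0.0, 0.004, -0.0], [-0.0, 0.004, -0.0], [-0.0, 0.004, -0.0], [-0.0, 0.004, -0.0], [-0.0, 0.004, -0.0], [-0.0, 0.004, -0.0], [-0.0, 0.004, -0.0], [-0.0, 0.004, -0.0], [-0.0, 0.004, -0.0], [-0.0, 0.004, -0.0]]
```

Call:
send_rows(xyz=[[-8,0,0],[-15,0,0],[-21,0,1],[-27.5,0,2],[-34,0,4],[-40,0,6],[-46,0,9],[-51.5,0,13],[-56.5,0,17],[-61,0,22]], dr=[[0,0,0],[0,0,0],[0,0,0],[0,0,0],[0,0,0],[0,0,0],[0,0,0],[0,0,0],[0,0,0],[0,0,0]])

```text
time: 9.38
position: [0.548, -0.003, 0.1114]
tool_rot: [1.736, 2.615, -0.002]
ft_force: [-0.2, -0.3, 1.5]
grip_width: 0.008
grip_force: 0.4
```

```bash
python3 - <<'E'
from h import *
s=get_state();print(s['time'],hol(s['position']),hol(T2(2.4)[0]),s['ft_force'],s['torque'])
rows([T2(a) for a in np.linspace(2.45,2.95,10)])
# grey leaf back in top view: side edge of leaf away from strip & free edge
im=get_image('top').astype(int)
for a in(2.2,2.4,2.6): print(a,[np.round(proj('top',np.r_[H,0]+hx*x+hy*corner(a)[0]+ez*corner(a)[1]),1).tolist() for x in(-.087,.023)])
for k in range(-10,60,3):
    y=-.05-.002*k; u,v=proj('top',np.r_[H,0]+hx*.008+hy*y+ez*.026);print(round(u),round(v),im[int(v),int(u)].tolist(),end=' ')
E
```

```text
9.3833 [-37.05417743 -61.25131804 111.37578204] [-37.         -62.21298201 112.7584992 ] [-0.16752468 -0.27914334  1.49015984] [-0.02829809 -0.00646401  0.03128632]
xyz [[-4.4, 0.1, 2.3], [-7.9, 0.1, 6.6], [-11.2, 0.0, 11.1], [-14.2, 0.0, 15.7], [-17.0, 0.0, 20.5], [-19.5, 0.0, 25.5], [-21.7, 0.0, 30.6], [-23.7, 0.0, 35.8], [-25.3, 0.0, 41.1], [-26.7, 0.0, 46.5]]
dr [[0.001, 0.004, -0.0], [0.001, 0.004, -0.0], [0.001, 0.004, -0.0], [0.001, 0.004, -0.0], [0.001, 0.004, -0.0], [0.001, 0.004, -0.0], [0.001, 0.004, -0.0], [0.001, 0.004, -0.0], [0.001, 0.004, -0.0], [0.001, 0.004, -0.0]]
2.2 [[273.8, 205.1], [257.6, 168.6]]
2.4 [[280.1, 203.0], [264.0, 167.3]]
2.6 [[284.7, 201.8], [269.0, 166.8]]
246 187 [59, 59, 42] 248 186 [71, 67, 47] 250 185 [70, 69, 45] 251 185 [74, 74, 48] 253 184 [80, 78, 52] 255 183 [80, 77, 51] 257 182 [85, 84, 56] 259 181 [85, 84, 56] 260 181 [90, 87, 58] 262 180 [90, 88, 60] 264 179 [91, 90, 59] 266 178 [93, 91, 62] 268 178 [91, 91, 61] 270 177 [97, 96, 68] 271 176 [95, 93, 63] 273 175 [95, 93, 63] 275 175 [95, 93, 65] 277 174 [93, 91, 59] 279 173 [94, 90, 60] 280 172 [92, 89, 60] 282 171 [78, 75, 51] 284 171 [71, 70, 45] 286 170 [119, 117, 84] 288 169 [120, 117, 84]
```

Call:
send_rows(xyz=[[-4,0,3],[-8,0,7],[-11,0,11.5],[-14,0,16],[-17,0,21],[-19.5,0,26],[-21.5,0,31],[-23.5,0,36],[-25,0,41],[-26.5,0,46.5]], dr=[[0,0,0],[0,0,0],[0,0,0],[0,0,0],[0,0,0],[0,0,0],[0,0,0],[0,0,0],[0,0,0],[0,0,0]])

```text
time: 10.27
position: [0.558, -0.0269, 0.0647]
tool_rot: [1.736, 2.615, -0.002]
ft_force: [0.8, -0.4, 0.5]
grip_width: 0.004
grip_force: 0.3
```

```bash
python3 - <<'E'
from h import *
s=get_state();print(s['time'],hol(s['position']),hol(T2(2.95)[0]),hol(T2(3.14)[0]),s['ft_force'],s['torque'])
E
```

```text
10.2667 [-37.12868315 -87.11922041  64.68904006] [-37.         -88.09895236  64.98737135] [-37.         -90.49509521  46.15926149] [ 0.760916   -0.35134239  0.53062311] [-0.15717401 -0.01630272  0.00493359]
```

Call:
send_rows(xyz=[[0,0,2],[-0.5,0,4],[-1,0,6],[-1,0,8],[-1.5,0,10],[-2,0,12],[-2,0,13],[-2,0,14],[-2,0,15],[-2,0,16]], dr=[[0,0,0],[0,0,0],[0,0,0],[0,0,0],[0,0,0],[0,0,0],[0,0,0],[0,0,0],[0,0,0],[0,0,0]])

```text
time: 11.1
position: [0.5588, -0.0286, 0.0492]
tool_rot: [1.736, 2.615, -0.002]
ft_force: [0.3, -0.5, 0.9]
grip_width: 0.001
grip_force: 0.2
```

Call:
send_rows(xyz=[[0,0,0.5],[0,0,1],[0,0,1.5],[0,0,2],[0,0,2],[0,0,2],[0,0,2],[0,0,2],[0,0,2],[0,0,2]], dr=[[0,0,0],[0,0,0],[0,0,0],[0,0,0],[0,0,0],[0,0,0],[0,0,0],[0,0,0],[0,0,0],[0,0,0]])

```text
time: 11.93
position: [0.5587, -0.0286, 0.0471]
tool_rot: [1.736, 2.616, -0.002]
ft_force: [-0.2, -0.5, 0.4]
grip_width: 0.004
grip_force: 0.1
```

Force is still low. I'll keep pressing in 1 mm steps.

Call:
send_rows(xyz=[[0,0,0.5],[0,0,1],[0,0,1.5],[0,0,2],[0,0,2.5],[0,0,3],[0,0,3],[0,0,3],[0,0,3],[0,0,3]], dr=[[0,0,0],[0,0,0],[0,0,0],[0,0,0],[0,0,0],[0,0,0],[0,0,0],[0,0,0],[0,0,0],[0,0,0]])

```text
time: 12.77
position: [0.5586, -0.0286, 0.0441]
tool_rot: [1.736, 2.616, -0.003]
ft_force: [0.8, 1.0, 0.7]
grip_width: 0.003
grip_force: 0.1
```

Call:
send_rows(xyz=[[0,0,0.5],[0,0,1],[0,0,1.5],[0,0,2],[0,0,2],[0,0,2],[0,0,2],[0,0,2],[0,0,2],[0,0,2]], dr=[[0,0,0],[0,0,0],[0,0,0],[0,0,0],[0,0,0],[0,0,0],[0,0,0],[0,0,0],[0,0,0],[0,0,0]])

```text
time: 13.6
position: [0.5587, -0.0286, 0.0422]
tool_rot: [1.736, 2.616, -0.002]
ft_force: [-0.0, -0.6, -0.4]
grip_width: 0.008
grip_force: 0.1
```

```bash
python3 - <<'E'
from h import *
s=get_state();print(s['time'],hol(s['position']))
im=get_image('wrist').astype(int).sum(2)
for a in(2.9,3.03,3.14): print(a,[wpx((x,*corner(a,r))).tolist() for x in(-.087,.023) for r in(.012,.06,.13)])
print('base -y edge',[wpx((x,-.15,.012)).tolist() for x in(-.095,.095)])
for v in range(100,384,12): print(v,[int(x) for x in im[v,60:460:10]])
t=get_image('top').astype(int).sum(2)
for a in(2.7,2.9,3.03,3.14): print(a,[np.round(proj('top',np.r_[H,0]+hx*x+hy*corner(a,r)[0]+ez*corner(a,r)[1]),1).tolist() for x in(-.087,.023) for r in(.012,.13)])
for v in range(155,220,4): print(v,t[v,240:300:3].tolist())
E
```

```text
13.6 [-37.16041835 -88.96259398  42.15645276]
2.9 [[171.7, 116.3], [173.0, 191.4], [174.9, 296.7], [344.0, 116.3], [342.5, 191.3], [340.5, 296.4]]
3.03 [[172.4, 117.3], [176.3, 190.6], [181.4, 285.4], [343.1, 117.3], [338.6, 190.5], [332.8, 285.2]]
3.14 [[173.0, 117.9], [178.9, 188.9], [186.1, 275.2], [342.4, 117.9], [335.6, 188.8], [327.3, 275.0]]
base -y edge [[183.1, 283.5], [403.4, 283.2]]
100 [619, 625, 612, 618, 615, 620, 403, 395, 609, 618, 618, 404, 373, 301, 303, 297, 368, 369, 369, 371, 372, 373, 372, 374, 374, 302, 301, 411, 621, 591, 675, 582, 533, 484, 613, 627, 400, 491, 537, 659]
112 [614, 630, 620, 630, 624, 628, 410, 397, 619, 627, 621, 484, 230, 234, 230, 220, 219, 206, 200, 199, 204, 207, 202, 198, 197, 199, 199, 244, 268, 206, 195, 204, 203, 197, 207, 208, 208, 213, 609, 623]
124 [628, 622, 609, 621, 614, 609, 410, 280, 380, 374, 373, 587, 334, 337, 330, 327, 331, 323, 319, 322, 327, 323, 326, 323, 327, 324, 348, 545, 542, 177, 162, 147, 163, 195, 191, 200, 216, 209, 621, 630]
136 [614, 612, 626, 622, 624, 621, 414, 278, 377, 369, 378, 359, 385, 329, 325, 322, 323
[... 5505 characters left out ...]
2, 142, 170, 191, 197, 223, 231, 229, 241, 245, 242, 247, 231, 231, 222, 192]
199 [229, 82, 163, 162, 131, 149, 181, 200, 205, 214, 223, 236, 229, 236, 246, 251, 237, 224, 224, 197]
203 [182, 191, 129, 173, 128, 147, 179, 191, 202, 227, 227, 240, 246, 238, 242, 245, 241, 224, 232, 197]
207 [50, 235, 96, 180, 141, 163, 186, 203, 204, 219, 236, 229, 244, 242, 243, 228, 229, 228, 219, 184]
211 [49, 139, 204, 109, 128, 171, 186, 204, 214, 215, 218, 233, 239, 245, 245, 239, 240, 227, 222, 188]
215 [203, 58, 163, 137, 132, 171, 185, 207, 203, 221, 225, 237, 241, 237, 241, 235, 247, 230, 219, 191]
219 [234, 77, 85, 214, 128, 165, 196, 204, 212, 225, 230, 242, 247, 243, 243, 243, 247, 217, 201, 196]
```

The right edge of the leaf in the wrist view (cols 344→340 over rows 148→220) suggests about 3.0 rad, so it isn't fully down. Pressing further in small steps.

Call:
send_rows(xyz=[[0,0,0.4],[0,0,0.8],[0,0,1.2],[0,0,1.6],[0,0,2],[0,0,2.4],[0,0,2.7],[0,0,3],[0,0,3],[0,0,3]], dr=[[0,0,0],[0,0,0],[0,0,0],[0,0,0],[0,0,0],[0,0,0],[0,0,0],[0,0,0],[0,0,0],[0,0,0]])

```text
time: 14.53
position: [0.5587, -0.0286, 0.0391]
tool_rot: [1.736, 2.616, -0.003]
ft_force: [1.0, 0.4, 0.2]
grip_width: 0.005
grip_force: 0.1
```

Call:
send_rows(xyz=[[0,0,0.3],[0,0,0.6],[0,0,0.9],[0,0,1.2],[0,0,1.5],[0,0,1.8],[0,0,2],[0,0,2],[0,0,2],[0,0,2]], dr=[[0,0,0],[0,0,0],[0,0,0],[0,0,0],[0,0,0],[0,0,0],[0,0,0],[0,0,0],[0,0,0],[0,0,0]])

```text
time: 15.37
position: [0.5587, -0.0286, 0.0371]
tool_rot: [1.736, 2.616, -0.002]
ft_force: [-0.1, -0.3, -0.9]
grip_width: 0.005
grip_force: 0.1
```

Call:
send_rows(xyz=[[0,0,0.4],[0,0,0.8],[0,0,1.2],[0,0,1.6],[0,0,2],[0,0,2.4],[0,0,2.7],[0,0,3],[0,0,3],[0,0,3]], dr=[[0,0,0],[0,0,0],[0,0,0],[0,0,0],[0,0,0],[0,0,0],[0,0,0],[0,0,0],[0,0,0],[0,0,0]])

```text
time: 16.2
position: [0.5587, -0.0286, 0.0341]
tool_rot: [1.736, 2.616, -0.002]
ft_force: [0.2, 0.6, 0.3]
grip_width: 0.005
grip_force: 0.1
```

```bash
python3 - <<'E'
from h import *
s=get_state();print(s['time'],hol(s['position']),s['ft_force'],s['torque'])
im=get_image('wrist').astype(int).sum(2)
for v in (136,148,172,196,208,220): 
    r=im[v,325:360]; lo=r[-8:].mean(); hi=550; print(v, 325+((r-lo)/(hi-lo)).clip(0,1).sum().round(1), end=' | ')
for a in(2.8,2.9,3.03,3.14):
    P=np.array([wpx((.023,*corner(a,r))) for r in np.linspace(.02,.1,30)]);print(a,np.interp((136,148,172,196,208,220),P[:,1],P[:,0]).round(1))
E
```

```text
16.2 [-37.20408107 -88.95617469  34.10807039] [0.21161639 0.55290927 0.33725986] [-0.0845701   0.05549622  0.03827062]
136 347.7 | 148 346.7 | 172 344.6 | 196 343.0 | 208 342.4 | 220 341.4 | 2.8 [349.4 349.6 350.  350.4 350.5 350.7]
2.9 [348.  347.7 347.3 346.7 346.5 346.3]
3.03 [346.3 345.5 343.9 342.4 341.6 340.8]
3.14 [344.9 343.6 341.2 338.8 337.7 336.5]
```

The edge slope moved from about -0.055 to -0.075 px/row, so the leaf is still going down with the tool. Continuing until firm contact.

Call:
send_rows(xyz=[[0,0,0.4],[0,0,0.8],[0,0,1.2],[0,0,1.6],[0,0,2],[0,0,2.4],[0,0,2.7],[0,0,3],[0,0,3],[0,0,3]], dr=[[0,0,0],[0,0,0],[0,0,0],[0,0,0],[0,0,0],[0,0,0],[0,0,0],[0,0,0],[0,0,0],[0,0,0]])

```text
time: 17.08
position: [0.5587, -0.0286, 0.0311]
tool_rot: [1.736, 2.616, -0.002]
ft_force: [0.9, -0.4, 0.2]
grip_width: 0.005
grip_force: 0.1
```

```bash
cat > e.py <<'E'
from h import *
s=get_state();print(s['time'],hol(s['position']),s['ft_force'],s['torque'],s['joint_torque'].round(1))
im=get_image('wrist').astype(int).sum(2)
for v in (136,148,172,196,208,220): 
    r=im[v,325:360]; lo=r[-8:].mean(); hi=550; print(v, 325+((r-lo)/(hi-lo)).clip(0,1).sum().round(1), end=' | ')
for a in(2.9,3.03,3.14):
    P=np.array([wpx((.023,*corner(a,r))) for r in np.linspace(.02,.1,30)]);print(a,np.interp((136,148,172,196,208,220),P[:,1],P[:,0]).round(1))
E
python3 e.py
```

```text
17.0833 [-37.14845732 -88.946       31.13027193] [ 0.89200054 -0.41093127  0.18014487] [-0.03363031  0.0671104  -0.03877623] [ -0.  -40.2   3.8 -25.9  -0.    0.1   0. ]
136 349.0 | 148 347.8 | 172 345.0 | 196 343.8 | 208 342.8 | 220 341.8 | 2.9 [349.6 349.4 348.9 348.4 348.1 347.9]
3.03 [347.9 347.1 345.5 343.9 343.2 342.4]
3.14 [346.4 345.3 342.8 340.3 339.1 337.8]
```

Call:
send_rows(xyz=[[0,0,0.4],[0,0,0.8],[0,0,1.2],[0,0,1.6],[0,0,2],[0,0,2.4],[0,0,2.7],[0,0,3],[0,0,3],[0,0,3]], dr=[[0,0,0],[0,0,0],[0,0,0],[0,0,0],[0,0,0],[0,0,0],[0,0,0],[0,0,0],[0,0,0],[0,0,0]])

```text
time: 17.97
position: [0.5587, -0.0286, 0.0281]
tool_rot: [1.736, 2.616, -0.002]
ft_force: [-0.1, -0.1, 0.6]
grip_width: 0.006
grip_force: 0.1
```

```bash
python3 e.py
```

```text
17.9667 [-37.16907861 -88.99313774  28.13951399] [-0.11125417 -0.12708142  0.63008186] [-0.00375779  0.01488199  0.03387657] [ -0.  -40.4   3.8 -25.8  -0.    0.1   0. ]
136 350.1 | 148 348.6 | 172 343.1 | 196 344.5 | 208 343.2 | 220 342.0 | 2.9 [351.4 351.1 350.6 350.1 349.8 349.6]
3.03 [349.5 348.8 347.2 345.5 344.8 343.9]
3.14 [348.1 346.9 344.3 341.9 340.6 339.3]
```

Call:
send_rows(xyz=[[0,0,0.3],[0,0,0.6],[0,0,0.9],[0,0,1.2],[0,0,1.5],[0,0,1.8],[0,0,2],[0,0,2],[0,0,2],[0,0,2]], dr=[[0,0,0],[0,0,0],[0,0,0],[0,0,0],[0,0,0],[0,0,0],[0,0,0],[0,0,0],[0,0,0],[0,0,0]])

```text
time: 18.85
position: [0.5587, -0.0287, 0.0261]
tool_rot: [1.736, 2.616, -0.002]
ft_force: [0.2, -0.8, -0.4]
grip_width: 0.007
grip_force: 0.0
```

Call:
send_rows(xyz=[[0,0,0.3],[0,0,0.6],[0,0,0.9],[0,0,1.2],[0,0,1.5],[0,0,1.8],[0,0,2],[0,0,2],[0,0,2],[0,0,2]], dr=[[0,0,0],[0,0,0],[0,0,0],[0,0,0],[0,0,0],[0,0,0],[0,0,0],[0,0,0],[0,0,0],[0,0,0]])

```text
time: 19.68
position: [0.5587, -0.0287, 0.0241]
tool_rot: [1.736, 2.616, -0.002]
ft_force: [-0.2, 0.4, -0.1]
grip_width: 0.006
grip_force: 0.0
```

```bash
python3 e.py
```

```text
19.6833 [-37.16321341 -89.00453079  24.14493657] [-0.19024444  0.38542413 -0.05351816] [-0.01605496  0.0554533   0.01132979] [  0.  -40.6   3.9 -25.7  -0.    0.1   0. ]
136 351.6 | 148 350.4 | 172 337.3 | 196 345.4 | 208 343.9 | 220 342.7 | 2.9 [353.8 353.6 353.  352.5 352.3 352. ]
3.03 [352.  351.1 349.5 347.9 347.  346.2]
3.14 [350.5 349.2 346.6 344.1 342.8 341.5]
```

The slope now matches 3.14. One more small press should confirm contact with the stop.

Call:
send_rows(xyz=[[0,0,0.3],[0,0,0.6],[0,0,0.9],[0,0,1.2],[0,0,1.5],[0,0,1.8],[0,0,2],[0,0,2],[0,0,2],[0,0,2]], dr=[[0,0,0],[0,0,0],[0,0,0],[0,0,0],[0,0,0],[0,0,0],[0,0,0],[0,0,0],[0,0,0],[0,0,0]])

```text
time: 20.57
position: [0.5588, -0.0287, 0.0234]
tool_rot: [1.736, 2.616, -0.002]
ft_force: [-3.7, 0.6, 9.2]
grip_width: 0.008
grip_force: 5.0
```

Call:
send_rows(xyz=[[0,0,0.3],[0,0,0.6],[0,0,0.9],[0,0,1.2],[0,0,1.5],[0,0,1.8],[0,0,2],[0,0,2],[0,0,2],[0,0,2]], dr=[[0,0,0],[0,0,0],[0,0,0],[0,0,0],[0,0,0],[0,0,0],[0,0,0],[0,0,0],[0,0,0],[0,0,0]])

```text
time: 21.4
position: [0.5589, -0.0286, 0.0232]
tool_rot: [1.737, 2.616, -0.001]
ft_force: [-8.9, 0.9, 22.9]
grip_width: 0.004
grip_force: 11.1
```

```bash
python3 e.py
```

```text
21.4 [-37.01650126 -89.05318563  23.18609255] [-8.86908619  0.88955856 22.94229035] [0.04264352 2.07306341 0.00571026] [  0.  -30.9   2.9 -22.4  -0.2  -3.2  -0. ]
136 351.5 | 148 350.5 | 172 335.5 | 196 345.3 | 208 344.0 | 220 342.7 | 2.9 [354.1 353.9 353.4 352.8 352.6 352.3]
3.03 [352.3 351.4 349.8 348.2 347.4 346.5]
3.14 [350.8 349.5 346.9 344.4 343.1 341.8]
```

Firm contact at 23 N on the stop. Lifting clear and checking.

Call:
send_rows(xyz=[[0,0,-1],[0,0,-3],[0,0,-8],[0,0,-20],[0,0,-40],[0,0,-65],[0,0,-90],[0,0,-115],[0,0,-140],[0,0,-150]], dr=[[0,0,0],[0,0,0],[0,0,0],[0,0,0],[0,0,0],[0,0,0],[0,0,0],[0,0,0],[0,0,0],[0,0,0]])

```text
time: 22.28
position: [0.5606, -0.0285, 0.1745]
tool_rot: [1.733, 2.611, 0.004]
ft_force: [1.2, -0.4, 0.2]
grip_width: 0.008
grip_force: 0.0
```

Call:
send_rows(xyz=[[30,0,0],[60,0,0],[90,0,0],[120,0,0],[150,0,0],[180,0,0],[200,0,0],[200,0,0],[200,0,0],[200,0,0]], dr=[[0,0,0],[0,0,0],[0,0,0],[0,0,0],[0,0,0],[0,0,0],[0,0,0],[0,0,0],[0,0,0],[0,0,0]])

```text
time: 23.12
position: [0.4811, 0.1549, 0.1693]
tool_rot: [1.737, 2.614, -0.004]
ft_force: [-0.9, -0.5, -0.1]
grip_width: 0.005
grip_force: 0.0
```

```bash
python3 - <<'E'
from h import *
s=get_state();print(s['time'],s['position'],s['ft_force'])
def cnt(n,im,box):
    x0,y0,x1,y1=box;g=im[y0:y1,x0:x1].astype(int);m=((g.max(2)-g.min(2)<40)&(g.sum(2)>170)).astype(np.uint8);return m
for n in('top','scene'):
    im=get_image(n);cv2.imwrite(f'pics/{n}9.png',im[:,:,::-1]); 
    for a in(2.8,2.95,3.05,3.14):
        print(n,a,[np.round(proj(n,np.r_[H,0]+hx*x+hy*corner(a,r)[0]+ez*corner(a,r)[1]),1).tolist() for x in(-.087,.023) for r in(.012,.13)])
im=cv2.imread('pics/top9.png').astype(int).sum(2);o=cv2.imread('pics/top0.png').astype(int).sum(2)
for v in range(160,216,4): print(v,im[v,246:300:2].tolist())
E
```

```text
23.1167 [0.48112594 0.1548746  0.16934147] [-0.94082559 -0.50048743 -0.06270962]
top 2.8 [[252.3, 218.0], [287.8, 201.3], [237.8, 184.5], [272.3, 167.1]]
top 2.95 [[252.6, 218.0], [288.9, 201.5], [238.1, 184.5], [273.7, 167.8]]
top 3.05 [[252.8, 217.9], [289.2, 201.8], [238.3, 184.5], [274.1, 168.6]]
top 3.14 [[252.9, 217.9], [289.1, 202.3], [238.4, 184.5], [274.2, 169.3]]
scene 2.8 [[252.4, 184.5], [242.7, 202.7], [280.2, 191.9], [272.3, 210.8]]
scene 2.95 [[252.3, 185.0], [242.4, 206.7], [280.1, 192.3], [271.7, 214.8]]
scene 3.05 [[252.3, 185.2], [242.3, 209.0], [280.1, 192.6], [271.4, 217.0]]
scene 3.14 [[252.3, 185.4], [242.3, 210.9], [280.1, 192.8], [271.2, 218.8]]
160 [134, 135, 148, 140, 145, 140, 153, 159, 153, 145, 151, 151, 166, 163, 169, 340, 453, 446, 448, 445, 438, 443, 452, 452, 446, 439, 432]
164 [136, 148, 141, 135, 140, 136, 142, 144, 151, 137, 150, 153, 160, 162, 170, 164, 357, 451, 447, 425, 429, 434, 437, 452, 447, 447, 447]
168 [141, 131, 148, 145, 142, 146, 144, 151, 150, 164, 139, 158, 165, 160, 145, 171, 167, 393, 443, 441, 439, 444, 451, 460, 455, 446, 443]
1
[... 838 characters left out ...]

196 [417, 424, 423, 428, 424, 431, 436, 430, 439, 431, 437, 435, 443, 436, 450, 436, 445, 444, 452, 453, 344, 191, 188, 355, 451, 453, 426]
200 [445, 426, 423, 425, 429, 427, 428, 430, 439, 435, 431, 436, 440, 437, 446, 445, 442, 441, 448, 450, 454, 254, 195, 200, 346, 435, 444]
204 [181, 428, 425, 424, 433, 431, 431, 435, 435, 434, 440, 445, 444, 446, 444, 453, 444, 448, 458, 427, 312, 199, 190, 160, 296, 456, 442]
208 [236, 274, 426, 432, 434, 438, 435, 440, 437, 441, 445, 448, 442, 451, 450, 336, 216, 184, 152, 175, 378, 433, 443, 443, 444, 430, 434]
212 [428, 245, 335, 435, 436, 433, 433, 444, 441, 436, 391, 257, 171, 172, 176, 298, 406, 441, 449, 443, 448, 445, 452, 435, 426, 442, 454]
```

```bash
python3 - <<'E'
from h import *
im=cv2.imread('pics/scene9.png').astype(float).sum(2)
P=lambda x,y,z:proj('scene',np.r_[H,0]+hx*x+hy*y+ez*z)
for x in(-.07,-.032,.005):
    ys=np.arange(-.10,-.17,-.0005);uv=np.array([P(x,y,.012) for y in ys],np.float32)
    g=cv2.remap(im.astype(np.float32),uv[:,:1],uv[:,1:],cv2.INTER_LINEAR)[:,0]
    i=np.argmin(np.diff(cv2.GaussianBlur(g[:,None],(1,9),2)[:,0]));j=np.argmax(np.diff(cv2.GaussianBlur(g[:,None],(1,9),2)[:,0]))
    print('x',x,'leaf edge v',uv[i,1],'base edge v',uv[j,1],'gap',uv[j,1]-uv[i,1],'levels',g[::14].astype(int).tolist())
    for a in(2.8,2.95,3.03,3.14): print('  ',a,'pred gap low/top',[round(P(x,-.15,.012)[1]-P(x,*corner(a,n=n))[1],1) for n in(-.003,.003)],end='')
    print()
# movement of others / strip
for n in('top','scene'):
    a=cv2.imread(f'pics/{n}0.png').astype(int);b=cv2.imread(f'pics/{n}9.png').astype(int)
    for nm,lo,hi in(('yellow',(0,120,150),(90,255,255)),('red',(0,0,120),(70,60,255)),('orange',(90,140,180),(170,200,255))):
        print(n,nm,[np.round(np.argwhere(cv2.inRange(q.astype(np.uint8),lo,hi)[130:250,170:330]>0).mean(0),1).tolist() for q in(a,b)])
b=cv2.imread('pics/top9.png');print('strip',decor('top',b,(208,183)),decor('top',cv2.imread('pics/top0.png'),(208,183)))
E
```

```text
x -0.07 leaf edge v 211.64946 base edge v 219.42772 gap 7.7782593 levels [335, 340, 353, 192, 142, 145, 144, 174, 419, 430]
   2.8 pred gap low/top [np.float64(15.0), np.float64(13.7)]   2.95 pred gap low/top [np.float64(11.0), np.float64(9.9)]   3.03 pred gap low/top [np.float64(9.2), np.float64(8.2)]   3.14 pred gap low/top [np.float64(6.9), np.float64(6.1)]
x -0.032 leaf edge v 214.46689 base edge v 221.7405 gap 7.2736053 levels [339, 340, 331, 176, 140, 144, 142, 212, 417, 430]
   2.8 pred gap low/top [np.float64(15.0), np.float64(13.7)]   2.95 pred gap low/top [np.float64(11.0), np.float64(9.9)]   3.03 pred gap low/top [np.float64(9.2), np.float64(8.2)]   3.14 pred gap low/top [np.float64(6.9), np.float64(6.1)]
x 0.005 leaf edge v 217.46332 base edge v 224.57526 gap 7.1119385 levels [336, 340, 332, 185, 139, 146, 143, 185, 414, 427]
   2.8 pred gap low/top [np.float64(15.0), np.float64(13.7)]   2.95 pred gap low/top [np.float64(11.0), np.float64(9.9)]   3.03 pred gap low/top [np.float64(9.2), np.float64(8.2)]   3.14 pred gap low/top [np.float64(6.9), np.float64(6.1)]
top yellow [[27.1, 18.5], [35.3, 26.0]]
top red [[98.9, 98.5], [98.8, 98.8]]
top orange [[15.1, 70.1], [60.2, 60.2]]
scene yellow [[45.1, 151.6], [45.0, 146.4]]
scene red [[62.9, 68.4], [62.7, 68.5]]
scene orange [[83.6, 136.5], [54.9, 112.3]]
strip (np.int32(217), array([[221, 175],
       [201, 180],
       [204, 189],
       [223, 182]], dtype=int32)) (np.int32(338), array([[219, 173],
       [190, 184],
       [193, 193],
       [223, 182]], dtype=int32))
```

The edge gap is 7.1–7.8 px; 3.14 predicts 6.9 and 3.03 predicts 9.2, so the leaf is flat. I'll move away and check the tape, strip and holder unobstructed.

Call:
send_rows(xyz=[[0,0,-30],[10,0,-60],[40,0,-80],[75,0,-80],[110,0,-80],[145,0,-80],[180,0,-80],[200,0,-80],[200,0,-80],[200,0,-80]], dr=[[0,0,0],[0,0,0],[0,0,0],[0,0,0],[0,0,0],[0,0,0],[0,0,0],[0,0,0],[0,0,0],[0,0,0]])

```text
time: 24.05
position: [0.4032, 0.3405, 0.2486]
tool_rot: [1.734, 2.616, -0.004]
ft_force: [0.0, -0.6, 0.2]
grip_width: 0.007
grip_force: 0.0
```

```bash
python3 - <<'E'
from h import *
s=get_state();print(s['time'],s['position'],s['ft_force'])
a=cv2.imread('pics/top0.png');b=get_image('top')[:,:,::-1].copy()
for nm,lo,hi,x0,x1,y0,y1 in(('tape',(0,120,150),(90,255,255),172,205,140,178),('red',(0,0,120),(70,60,255),240,300,210,240),('offcut',(90,140,180),(170,210,255),222,260,133,160),('knob',(0,0,0),(70,70,70),298,325,168,192)):
    print(nm,[np.round(np.argwhere(cv2.inRange(q[y0:y1,x0:x1],lo,hi)>0).mean(0),1).tolist() for q in(a,b)])
print('strip',decor('top',a,(208,183)),decor('top',b,(208,183)))
for P0 in((.095,-.15,.012),(-.095,-.15,.012),(.09,0,.032),(-.09,0,.032)):
    u,v=proj('top',np.r_[H,0]+hx*P0[0]+hy*P0[1]+ez*P0[2]).round().astype(int)
    tpl=a[v-6:v+7,u-6:u+7];r=cv2.matchTemplate(b[v-11:v+12,u-11:u+12],tpl,cv2.TM_CCOEFF_NORMED);print(P0,np.array(np.unravel_index(r.argmax(),r.shape))-5,r.max().round(2))
E
```

```text
24.05 [0.40317939 0.34049326 0.24860293] [ 0.04565496 -0.64871459  0.19451113]
tape [[17.2, 15.6], [17.3, 15.6]]
red [[18.9, 28.5], [18.9, 28.6]]
offcut [[11.9, 18.2], [11.9, 18.2]]
knob [[11.4, 11.7], [11.1, 11.8]]
strip (np.int32(338), array([[219, 173],
       [190, 184],
       [193, 193],
       [223, 182]], dtype=int32)) (np.int32(334), array([[219, 173],
       [190, 184],
       [193, 192],
       [223, 182]], dtype=int32))
(0.095, -0.15, 0.012) [0 0] 1.0
(-0.095, -0.15, 0.012) [0 0] 1.0
(0.09, 0, 0.032) [0 0] 1.0
(-0.09, 0, 0.032) [0 0] 0.72
```

Nothing else has moved and the arm is clear. Handing in.

```bash
python3 -c "
from bench import *
print(close_job())"
```

```text
the job is handed in; nothing more can be done
None
```

I turned the wide leaf over its spine and pressed it flat on the other side, then handed the job in with the arm clear at about 24 s; no verdict was returned. My last camera check put the leaf at about 3.1 rad, and the holder, narrow leaf, tape, pencil, offcut and knob had not moved. I did not re-measure the glue, mug and screw box.

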